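File the master-sample plaque on the lever arch holder

TASK

Lift the yellow-tipped lever of the lever arch holder all the way up so that its two rings spring open, then lower the plaque with the green stone gently over the two upright posts, stone on the side away from the lever, until it lies flat on the holder's metal plate, and let go. Then press the lever down, no harder than it needs, until it clicks home and stays down by itself with the rings closed; do not squash the soft rubber mounts under the metal plate to near their bottom. Leave the red-stone plaque, the tray of stones and the jar where they are.

Things in the scene. Friction and masses are not known exactly. Their poses are not given: they have to be found in the camera images.
- seat (a point): Midpoint between the two posts on top of the holder's grey metal plate (34 mm above the bench unloaded). x points from the posts to arches and lever, y to the left post, z up. Plate 165 (x -65 to +100) x 120 (y) x 8 mm, on four rubber mounts
- frame (a joint): How far (m) the plate with all it carries (posts, arches, lever) has sunk on its rubber mounts: 0 unloaded, 0.0135 bottomed out. The mounts bear a few N (about 2 to 8) before they give, then give 1 mm per N. The points sink with it
- post_left (a point): tip of the left upright post (at +40 mm along y of seat), 40 mm above the plate. Posts are 6.5 mm in diameter, their top 10 mm tapering to 3 mm
- post_right (a point): tip of the right upright post, the same at -40 mm along y of seat
- lever (a joint): Lever angle (rad): 0 shut, level, pointing to +x of seat, rings closed; 1.15 fully up, rings open. A light spring throws it up unless it is clicked in. Freeing it takes about 6 N up at the handle. Closing takes 2 to 5 N square to the lever, but about 8 to 12 N in the last 0.1 rad until it clicks and holds; the mounts sink 4 to 9 mm under that, so the handle must go below its unloaded shut height
- lever_handle (a point): centre of the lever's yellow handle, a roll 20 mm in diameter and 14 mm wide (along y of seat) that can be pinched across its 14 mm from above. Shut it lies 24 mm above seat and 125 mm ahead of it in x
- lever_hinge (a point): axis of the lever (along y of seat), 35 mm ahead of seat in x and 22 mm above it; the handle's centre is 90 mm from it and rises towards the posts as the lever opens. The lever arm is a flat bar 11 mm wide, 6 mm thick
- green_plaque: the plaque to file: white plate 74 (x) x 110 (y) x 5 mm with a green stone block glued on top, 34 (x) x 28 (y) x 28 mm, its centre 8 mm towards -x from the plate's centre; top 33 mm above the underside. Origin: centre of the plate's underside. Two 10 mm holes at x=+26, y=+40 and -40 mm. Mass about 0.14 kg. Filed, its origin is 26 mm behind seat in x and its axes are along those of seat
- green_plaque_left (a point): centre of the plaque's +y hole, at the underside; goes on the left post
- green_plaque_right (a point): centre of the plaque's -y hole, at the underside; goes on the right post
- holder: Whole lever arch holder; origin under its fixed blue board (270 x 160 x 12 mm, x -100 to +170), 34 mm below seat, same axes. Two steel arches 80 mm apart, hinged at x=35, bend over onto the post tips when closed and swing away to +x as the lever lifts. Lever bracket x 23 to 47, y -12 to 12; catch block beside the lever x 85 to 95, y 7 to 26; both 30 mm above the plate
- red_plaque: a like plaque with a red stone; bystander, not to be moved
- stone_tray: grey tray 120 x 95 x 28 mm with polished stones; bystander. Origin: centre of underside
- jar: amber jar, 60 mm diameter, 85 mm high; bystander. Origin: centre of underside
There are look-alikes about, which are no part of the job. What is shaped like the green_plaque but orange is not meant.

How it is judged:
By the outcome, as a careful person would: the job done as asked, in the order asked, and still so for the second after the job is handed in, with the robot touching nothing.
It also fails if it takes over 72 s, if anything falls off the work surface, if the arm or the gripper's body presses on something with over 40 N, if the wrist force passes 120 N, or if a joint passes its speed limit or range.

ROBOT

A 6-joint arm with a two-finger parallel gripper is mounted at the origin on the work surface. World frame = base frame: x ahead of the robot, y to its left, z up, the work surface at z = 0. Lengths are in m, angles in rad, forces in N, time in s.
With the tool pointing down it reaches from about 0.325 to 0.775 m from the base axis. Payload 5.5 kg.
Tool frame: the origin (TCP) lies between the finger pads; the fingertips stand 8 mm ahead of it and the grasp point (between the pads) lies 11 mm behind it (tcp_to_tips is the distance from the TCP to the fingertips, in m); z points along the fingers, y is the direction in which the jaws open and shut (so a half turn about z gives the same grasp; the last joint's range is limited). The gripper opens to 88 mm and grips with 3 to 60 N. Pads are 20 mm wide; open, the fingers measure 115 mm over their backs; the gripper's body (75 mm by 178 mm) begins 61 mm behind the grasp point.
Start: joints at [-1.253, 0.091, 1.231, -0, 1.82, -0.057], TCP at [0.22, -0.558, 0.231] pointing down, gripper open.
Joint ranges: [-2.87, 2.87], [-0.86, 2.18], [0.17, 2.46], [-1.51, 4.65], [0.06, 2.69], [-2.65, 2.65]. Speed limits (rad/s): [2.57, 2.57, 3.01, 3.14, 3.14, 3.14].

INTERFACE

Orientations are given as a unit quaternion [w, x, y, z].
In Python, from bench import * gives the robot as it stands. Calls block until the motion is done:
- move_to(position, orientation): joint-space move of the TCP to a pose.
- move_l(position, speed=0.15, orientation=None): straight line of the TCP; orientation=None keeps the orientation; speed is the mean speed in m/s.
- movej(angles): joint-space move.
- gripper_open() and close(): open the fingers fully, or close them until they stop; the grip force is fixed at half the most.
- hold(seconds).
- inverse_kinematics(position, orientation): joint angles nearest the present ones, or None.
- state(): the state.
- get_image(name): name is "side" or "top" or "wrist"; returns a dict with "frame" (420x560x3 uint8, blue, green, red), "depth" (420x560 float32, m along the optical axis (not along the pixel's ray), 0 where there is no reading), "camera_matrix" (3x3 intrinsics, pixels), "view" (4x4, takes a point from world to camera coordinates). Camera axes: x right, y up, looking along -z (the intrinsics and any distortion apply to the point x, -y, -z); pixel columns grow to the right and rows downward; lengths in m; the calibration is good to about 2 mm. A picture is of the moment at which its call begins.
A pose or a line that the arm cannot do raises IKError and nothing moves.
- job_done(): hands the job in, once; it reports no verdict.
The state is a dict: "time": time; "joint_pos": joint angles; "dq": joint speeds; "joint_torque": joint torques, N m; "ee_pos": TCP position; "ee_rot": TCP orientation; "ft_force": force on the tool from outside, world axes, zero at the start; "moment": the same for the moment, N m; "finger_gap": finger opening in m.
Only numpy, scipy, OpenCV 4.12 (cv2) and the standard library are available. Lean on these libraries where they do the work, as an engineer would, in place of code of your own. Each camera call takes 0.05 s, during which the arm holds its last target.

## Working session

There is one attempt and no reset: what is moved stays moved. The work goes in short steps, each a Python script; the robot and the scene stay as the last script left them, time stands still between calls to the robot, and variables do not carry over. Pictures are saved under pics/ and viewed, and the job is handed in when it is done.

```bash
ls; mkdir -p pics
python3 - <<'E'
from bench import *
import cv2,numpy as np
for n in ["side","top","wrist"]:
    r=get_image(n); cv2.imwrite(f"pics/{n}0.png",r["frame"]); np.savez(f"{n}0.npz",**r)
    print(n,r["camera_matrix"].tolist(),np.round(r["view"],3).tolist(),[k for k in r])
print(state())
E
```

```text
pics
side [[521.942008117424, 0.0, 276.62077177344395], [0.0, 521.942008117424, 205.427397262779], [0.0, 0.0, 1.0]] [[-0.993, -0.113, -0.018, 0.613], [0.071, -0.729, 0.681, -0.079], [-0.09, 0.675, 0.732, -1.226], [0.0, 0.0, 0.0, 1.0]] ['frame', 'depth', 'camera_matrix', 'view']
top [[423.26154463008385, 0.0, 273.90948622538036], [0.0, 423.26154463008385, 200.194745961033], [0.0, 0.0, 1.0]] [[-0.014, -1.0, 0.021, 0.007], [0.995, -0.012, 0.098, -0.621], [-0.098, 0.023, 0.995, -0.946], [0.0, 0.0, 0.0, 1.0]] ['frame', 'depth', 'camera_matrix', 'view']
wrist [[329.8488720347043, 0.0, 284.0383720680665], [0.0, 329.8488720347043, 211.51115859715847], [0.0, 0.0, 1.0]] [[0.366, -0.93, -0.002, -0.601], [0.901, 0.355, -0.249, 0.03], [0.232, 0.09, 0.969, -0.388], [0.0, 0.0, 0.0, 1.0]] ['frame', 'depth', 'camera_matrix', 'view']
{'time': 0.15, 'joint_pos': array([-1.25267092e+00,  9.17172293e-02,  1.23163417e+00, -2.61962136e-05,
        1.81978581e+00, -5.67060651e-02]), 'dq': array([ 0.00131124, -0.00286578, -0.00272822, -0.00068476, -0.00128616,
       -0.00103229]), 'joint_torque': array([ 1.37602998e-03, -4.47045600e+01, -4.06906593e+01,  6.98771887e-02,
        2.74587289e-02, -1.01586197e-04]), 'ee_pos': array([ 0.21958896, -0.55814225,  0.22973379]), 'ee_rot': array([-7.64035304e-04,  9.82489323e-01,  1.86317293e-01, -1.13245374e-04]), 'ft_force': array([ 0.25982229, -0.67928617,  0.47864831]), 'moment': array([-0.00729484, -0.02185864,  0.05218116]), 'finger_gap': 0.08779373475800957}
```

View pics/top0.png

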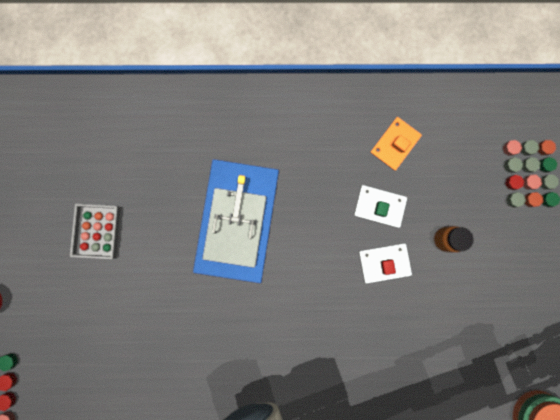

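View pics/side0.png

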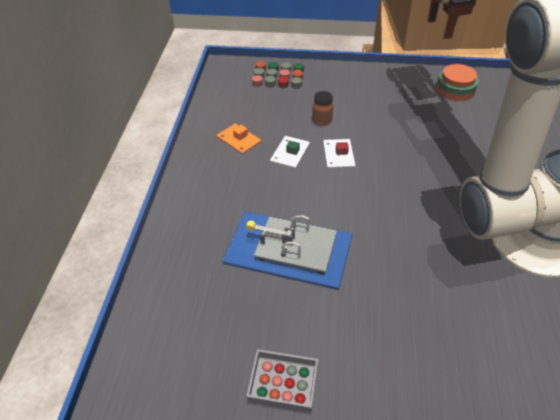

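The top view shows the holder at about (237,222), lever tip at (241,181) pointing up in the image (+x). The green plaque is at (381,207), with the red one just below it at (386,264), the orange at (397,143), and the jar at (455,239).

```bash
cat > h.py <<'E'
import cv2,numpy as np
def cloud(r):
    d=r["depth"];K=r["camera_matrix"];V=r["view"]
    v,u=np.mgrid[0:d.shape[0],0:d.shape[1]]
    X=(u-K[0,2])/K[0,0]*d;Y=-(v-K[1,2])/K[1,1]*d
    P=np.stack([X,Y,-d,np.ones_like(d)],-1)@np.linalg.inv(V).T
    P=P[...,:3];P[d<=0]=np.nan
    return P
def proj(r,p):
    c=r["view"]@np.append(p,1);K=r["camera_matrix"]
    return np.array([K[0,0]*c[0]/-c[2]+K[0,2],K[1,1]*-c[1]/-c[2]+K[1,2]])
def ray_z(r,u,v,z):
    K=r["camera_matrix"];I=np.linalg.inv(r["view"])
    d=I[:3,:3]@np.array([(u-K[0,2])/K[0,0],-(v-K[1,2])/K[1,1],-1]);o=I[:3,3]
    return o+d*(z-o[2])/d[2]
E
python3 - <<'E'
from h import *
for n in ["top","side"]:
    r=dict(np.load(n+"0.npz"));P=cloud(r);f=r["frame"];hsv=cv2.cvtColor(f,cv2.COLOR_BGR2HSV)
    cv2.imwrite(f"pics/{n}_c.png",cv2.resize(f[60:300,180:480] if n=="top" else f[100:300,200:380],None,fx=2.6 if n=="top" else 3,fy=2.6 if n=="top" else 3,interpolation=cv2.INTER_CUBIC)[:600,:800])
    H,S,Vv=[hsv[...,i].astype(int) for i in range(3)]
    ws=(P[...,0]>.3)&(P[...,0]<.9)&(abs(P[...,1])<.6)
    masks={"blue":(H>100)&(H<125)&(S>130)&ws&(P[...,2]<.03),"white":(S<40)&(Vv>190)&ws,"green":(H>50)&(H<90)&(S>90)&ws,"yellow":(H>22)&(H<33)&(S>150)&ws,"orange":(H>5)&(H<20)&(S>170)&ws}
    for k,m in masks.items():
        nl,l,s,c=cv2.connectedComponentsWithStats(m.astype(np.uint8))
        for i in range(1,nl):
            if s[i,4]<25: continue
            Q=P[l==i];z=np.nanmedian(Q[:,2]);Q=Q[np.isfinite(Q[:,0])]
            rc=cv2.minAreaRect(Q[:,:2].astype(np.float32))
            print(n,k,s[i,4],np.round(c[i],1),"med",np.round(np.median(Q,0),4),"rect",np.round(rc[0],4),np.round(rc[1],4),round(rc[2],1))
    print(np.nanmedian(P[300:340,150:200,2]))
E
```

```text
top blue 3528 [237.8 215.2] med [0.6259 0.0818 0.012 ] rect [0.5776 0.0878] [0.1584 0.268 ] 80.3
top white 3212 [233.7 228.2] med [0.5529 0.0912 0.0343] rect [0.5674 0.0905] [0.1176 0.1779] 80.2
top white 1281 [380.4 205.7] med [ 0.6089 -0.2535  0.0049] rect [ 0.6073 -0.2562] [0.1151 0.0774] 74.1
top white 91 [100.9 210.1] med [0.6055 0.4015 0.0043] rect [0.6033 0.4028] [0.0804 0.0132] 84.8
top white 1329 [384.8 262.6] med [ 0.4752 -0.2557  0.0051] rect [ 0.4721 -0.2616] [0.0767 0.1142] 8.7
top white 78 [ 96.6 252.3] med [0.5073 0.4095 0.0046] rect [0.5093 0.4091] [0.0807 0.0113] 86.5
top green 137 [381.8 208.6] med [ 0.5979 -0.2497  0.0327] rect [ 0.5981 -0.2499] [0.0257 0.0296] 75.1
top green 38 [ 87.1 214.9] med [0.5934 0.433  0.0128] rect [0.5931 0.4328] [0.0126 0.0138] 61.3
top green 36 [106.3 247.4] med [0.5189 0.3863 0.0131] rect [0.5178 0.3871] [0.0138 0.0115] 89.4
top orange 428 [402.4 138.7] med [ 0.766  -0.3097  0.006 ] rect [ 0.7722 -0.3081] [0.0696 0.0729] 52.6
top orange 35 [383.7 160.5] med [ 0.7153 -0.2688  0.0049] rect [ 0.7173 -0.2649] [0.065  0.0049] 53.2
top orang
[... 239 characters left out ...]
2.1] med [ 0.6139 -0.2397  0.0046] rect [ 0.6094 -0.2574] [0.1216 0.0781] 74.9
side white 562 [337.8 153.9] med [ 0.4804 -0.245   0.0043] rect [ 0.4743 -0.2628] [0.0776 0.1227] 9.4
side white 108 [269.8 229.2] med [0.6214 0.0825 0.0593] rect [0.6204 0.0716] [0.0361 0.0715] 80.7
side green 43 [292.8 144.6] med [ 0.6    -0.2439  0.0331] rect [ 0.6002 -0.2468] [0.0219 0.0241] 82.6
side green 59 [303.5 371.9] med [0.52   0.3915 0.013 ] rect [0.5204 0.3916] [0.0135 0.0153] 5.1
side green 60 [261.7 391.5] med [0.5947 0.4387 0.0129] rect [0.5944 0.4383] [0.0151 0.0141] 8.6
side orange 539 [238.5 137.9] med [ 0.7569 -0.2886  0.0053] rect [ 0.7606 -0.2953] [0.0727 0.1119] 52.5
-0.00011125888896357239
```

View pics/top_c.png

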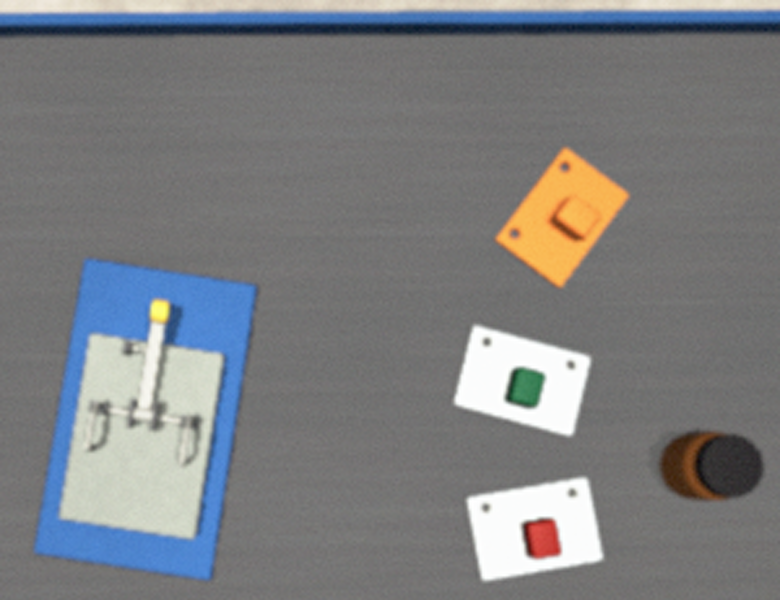

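View pics/side_c.png

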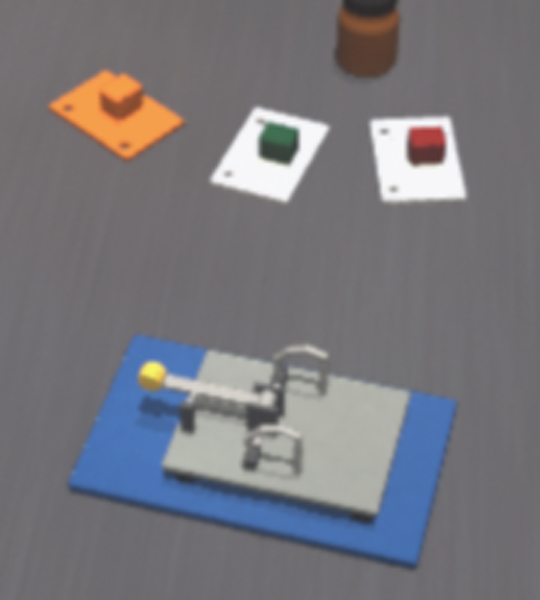

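```bash
cat >> h.py <<'E'
from scipy.spatial.transform import Rotation as Rt
def q_down(yaw,tilt=0.0):
    """tool x along yaw, z down; tilt>0 leans tool z toward +x(yaw)"""
    c,s=np.cos(yaw),np.sin(yaw)
    xw=np.array([c,s,0]);zw=np.array([0,0,1.])
    z=-zw*np.cos(tilt)+xw*np.sin(tilt); x=xw*np.cos(tilt)+zw*np.sin(tilt); y=np.cross(z,x)
    q=Rt.from_matrix(np.stack([x,y,z],1)).as_quat()
    return np.array([q[3],q[0],q[1],q[2]])
E
python3 - <<'E'
from bench import *
from h import *
r=dict(np.load("wrist0.npz"));cp=np.linalg.inv(r["view"])[:3,3];s=state()
q=s["ee_rot"];R=Rt.from_quat([q[1],q[2],q[3],q[0]])
print("cam in tool",R.inv().apply(cp-s["ee_pos"]), R.inv().apply(-np.linalg.inv(r["view"])[:3,2]))
psi=np.radians(-9.8)
for yaw in (psi,psi+np.pi):
  for p in ([.70,.066,.25],[.58,.08,.28],[.598,-.25,.2]): print(yaw,p,inverse_kinematics(p,q_down(yaw)))
E
```

```text
cam in tool [ 0.06731531  0.00113689 -0.1529389 ] [-2.48661981e-01  9.87533581e-05  9.68590321e-01]
-0.1710422666954443 [0.7, 0.066, 0.25] [ 4.56319730e-02  3.92779307e-01  8.46924682e-01 -4.44089210e-16
  1.90188866e+00  1.78747057e+00]
-0.1710422666954443 [0.58, 0.08, 0.28] [ 7.89625928e-02  6.77950627e-02  1.16747253e+00 -4.44089210e-16
  1.90632507e+00  1.82080119e+00]
-0.1710422666954443 [0.598, -0.25, 0.2] [-4.48458654e-01  2.18551636e-01  1.14444511e+00 -4.44089210e-16
  1.77859590e+00  1.29337994e+00]
2.970550386894349 [0.7, 0.066, 0.25] [ 4.56319730e-02  3.92779307e-01  8.46924682e-01 -4.44089210e-16
  1.90188866e+00 -1.35412209e+00]
2.970550386894349 [0.58, 0.08, 0.28] [ 7.89625928e-02  6.77950627e-02  1.16747253e+00 -4.44089210e-16
  1.90632507e+00 -1.32079147e+00]
2.970550386894349 [0.598, -0.25, 0.2] [-4.48458654e-01  2.18551636e-01  1.14444511e+00 -4.44089210e-16
  1.77859590e+00 -1.84821271e+00]
```

Run:
```python
from bench import *
from h import *
psi=np.radians(-9.8)
move_to([.58,-.25,.20],q_down(np.radians(-15.5)))
hold(0.2)
r=get_image("wrist");np.savez("w_pl.npz",**r);cv2.imwrite("pics/w_pl.png",r["frame"])
move_to([.60,.085,.24],q_down(psi)); hold(0.2)
r=get_image("wrist");np.savez("w_ho.npz",**r);cv2.imwrite("pics/w_ho.png",r["frame"])
print(state()["time"],state()["ee_pos"],state()["ft_force"])
```

```text
3.6583 [0.60015389 0.0838923  0.23975694] [-0.0427786   0.0672432   0.30115908]
```

View pics/w_pl.png

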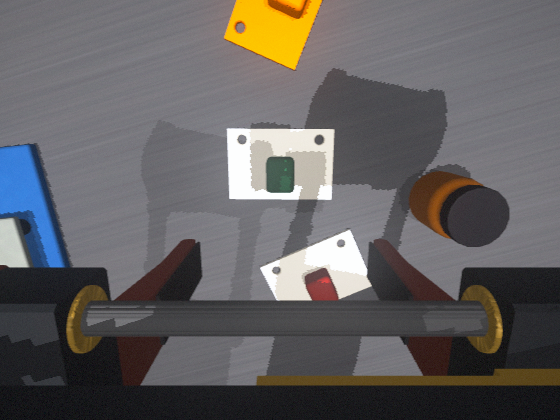

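View pics/w_ho.png

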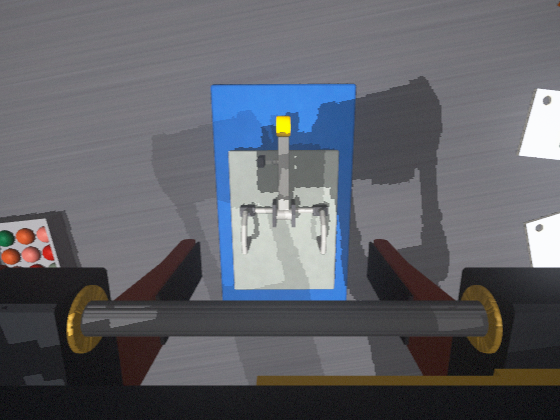

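The wrist views show the plaque square in frame, with its holes at (242,139) and (319,140) and the stone at (280,174). On the holder the handle is at (284,125), the bracket at (285,210) and the arch tips at (247,250) and (322,250).

Run:
```python
from h import *
r=dict(np.load("w_pl.npz"));P=cloud(r);f=r["frame"];g=cv2.cvtColor(f,cv2.COLOR_BGR2GRAY)
hs=[]
for u,v in((242,139),(319,140)):
    w=g[v-8:v+9,u-8:u+9].astype(float);m=np.clip(np.percentile(w,80)*.8-w,0,None)
    m[:2]=0;m[-2:]=0;m[:,:2]=0;m[:,-2:]=0
    yy,xx=np.mgrid[-8:9,-8:9];uu=u+(m*xx).sum()/m.sum();vv=v+(m*yy).sum()/m.sum()
    p=ray_z(r,uu,vv,.005);hs.append(p);print("hole",round(uu,1),round(vv,1),p, P[v,u+10])
d=hs[0]-hs[1];print("sep",np.linalg.norm(d),"yaw",np.degrees(np.arctan2(-d[0],d[1])),"mid",(hs[0]+hs[1])/2)
yaw=np.arctan2(-d[0],d[1]);print("stone expected",(hs[0]+hs[1])[:2]/2-.034*np.array([np.cos(yaw),np.sin(yaw)]))
hsv=cv2.cvtColor(f,cv2.COLOR_BGR2HSV).astype(int);H,S,V=hsv[...,0],hsv[...,1],hsv[...,2]
m=(H>50)&(H<95)&(S>70)&(P[...,2]>.029);Q=P[m];Q=Q[(abs(Q[:,0]-.6)<.05)&(abs(Q[:,1]+.25)<.05)];rc=cv2.minAreaRect(Q[:,:2].astype(np.float32));print("stone",rc,np.median(Q,0))
yy,xx=np.mgrid[0:420,0:560];m=(xx>220)&(xx<340)&(yy>120)&(yy<205)&(P[...,2]<.012)&(S<60)&(V>120)
Q=P[m];print("plate",cv2.minAreaRect(Q[:,:2].astype(np.float32)),np.median(Q[:,2]))
r=dict(np.load("w_ho.npz"));P=cloud(r);f=r["frame"];hsv=cv2.cvtColor(f,cv2.COLOR_BGR2HSV).astype(int);H,S,V=hsv[...,0],hsv[...,1],hsv[...,2]
m=(H>20)&(H<35)&(S>150)&(yy<150)&(xx>260)&(xx<300);Q=P[m];rc=cv2.minAreaRect(Q[:,:2].astype(np.float32));print("handle",m.sum(),rc,np.nanmax(Q[:,2]),np.median(Q,0),(xx[m].mean(),yy[m].mean()))
m=(H>100)&(H<125)&(S>130)&(xx>180)&(xx<380)&(yy<300);Q=P[m];Q=Q[Q[:,2]<.02];print("blue",cv2.minAreaRect(Q[:,:2].astype(np.float32)),np.median(Q[:,2]))
m=(S<50)&(abs(P[...,2]-.034)<.004)&(xx>200)&(xx<370);Q=P[m];print("plate",cv2.minAreaRect(Q[:,:2].astype(np.float32)),np.median(Q[:,2]))
for (n,u,v) in (("arch",247,250),("arch",322,250),("archmid",245,220)):print(n,P[v-2:v+3,u-3:u+4,2].max())
cv2.imwrite("pics/w_ho_c.png",cv2.resize(f[80:300,200:370],None,fx=2.7,fy=2.7,interpolation=cv2.INTER_CUBIC))
```

```text
hole 241.5 139.2 [ 0.64484999 -0.22473128  0.005     ] [ 0.64209841 -0.23507256  0.00368649]
hole 318.8 139.3 [ 0.62329309 -0.30152307  0.005     ] [ 0.61972704 -0.31165159  0.00359957]
sep 0.07976013167202838 yaw -15.680428538126064 mid [ 0.63407154 -0.26312718  0.005     ]
stone expected [ 0.60133688 -0.25393794]
stone ((0.599597156047821, -0.2509799897670746), (0.1033349558711052, 0.03553435951471329), 77.64009094238281) [ 0.5977447  -0.25629631  0.30495355]
plate ((0.6091011762619019, -0.2557012438774109), (0.13037428259849548, 0.08868523687124252), 74.4422607421875) 0.0037389709782758573
handle 278 ((0.6683198809623718, 0.07223054766654968), (0.014666971750557423, 0.01795189268887043), 79.82581329345703) 0.06940088980737985 [nan nan nan] (np.float64(282.7517985611511), np.float64(125.5431654676259))
blue ((0.5837891101837158, 0.08716230094432831), (0.16136454045772552, 0.2606159448623657), 80.2995376586914) 0.010995974368616518
plate ((0.5623725056648254, 0.08931616693735123), (0.11949009448289871, 0.16416007280349731), 80.4131088256836) 0.03309909777488734
arch nan
arch 0.0805807530259311
archmid 0.07446750287062087
```

View pics/w_ho_c.png

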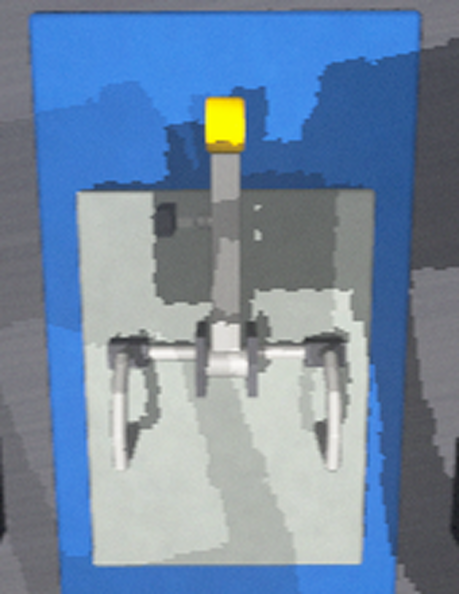

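```bash
cat >> h.py <<'E'
PSI=np.radians(-9.65); SEAT=np.array([.5451,.0922,.034])
def S2W(x,y,z):
    c,s=np.cos(PSI),np.sin(PSI); return SEAT+np.array([c*x-s*y,s*x+c*y,z])
def handle(th,sink=0): return S2W(.035+.09*np.cos(th),0,.022+.09*np.sin(th)-sink)
E
python3 - <<'E'
from bench import *
from h import *
q=q_down(PSI); off=np.array([0,0,-.011])
h0=np.array([.6683,.0717,.058])
print(handle(0),h0)
move_to(h0+off+[0,0,.07],q)
move_l(h0+off,speed=.12)
print(state()["ft_force"],state()["time"])
close()
s=state();print(s["ft_force"],s["finger_gap"],s["ee_pos"])
r=get_image("wrist");cv2.imwrite("pics/w1.png",r["frame"])
E
```

```text
[0.66833127 0.07124636 0.056     ] [0.6683 0.0717 0.058 ]
[ 0.41444433 -0.76179956  0.45786046] 5.0167
[ 0.95096774  3.53536271 -0.26976197] 0.014114487618626957 [0.66844432 0.07257101 0.04708232]
```

View pics/w1.png

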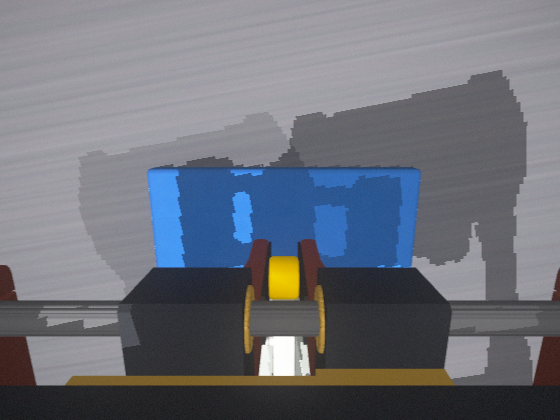

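Pinched: the gap is 14.1 mm and the roll sits centrally between the fingers at (284,275). Now I'll lift along the arc.

Run:
```python
from bench import *
from h import *
s=state(); p0=s["ee_pos"]; ux=np.array([np.cos(PSI),np.sin(PSI),0]);uz=np.array([0,0,1.])
p0=np.array([p0[0],.0728,.047])
for th in (.08,.2,.35,.5,.65):
    move_l(p0+.09*((np.cos(th)-1)*ux+np.sin(th)*uz),speed=.08)
    s=state();print(th,s["ft_force"].round(2),s["finger_gap"],s["ee_pos"])
hold(.3);s=state();print(s["ft_force"].round(2),s["ee_pos"],s["time"])
r=get_image("side");cv2.imwrite("pics/s2.png",cv2.resize(r["frame"][150:350,200:400],None,fx=3,fy=3))
```

```text
0.08 [-2.94  2.18  2.04] 0.01386590904905991 [0.66767019 0.07294492 0.05450732]
0.2 [-4.53  2.17  1.42] 0.013649146833541131 [0.66579885 0.07327253 0.06560319]
0.35 [-5.56  3.08 -0.19] 0.013806547648530537 [0.66183932 0.07392176 0.07910604]
0.5 [-5.54  2.68 -0.49] 0.013684285608866547 [0.6562097  0.07490084 0.09163902]
0.65 [-5.66  2.99 -1.62] 0.013748638107744848 [0.64887969 0.07609614 0.10304984]
[-5.53  3.67 -1.7 ] [0.64890545 0.07612732 0.10305152] 7.975
```

View pics/s2.png

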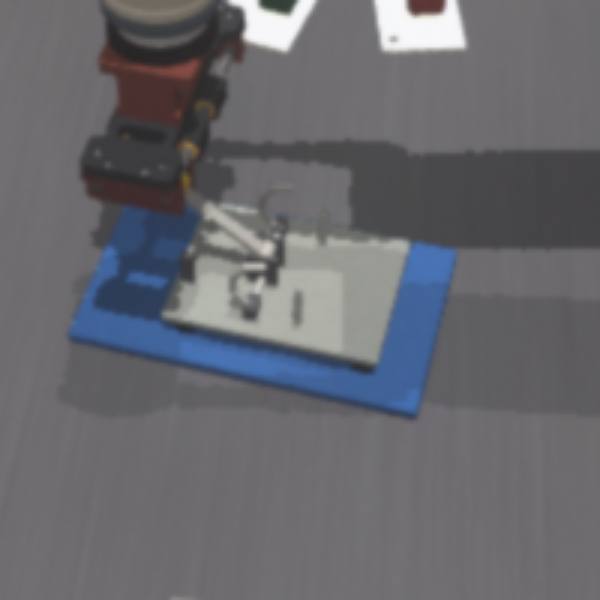

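Run:
```python
from bench import *
from h import *
gripper_open()
print(state()["ft_force"].round(2),state()["finger_gap"])
p=state()["ee_pos"]; ux=np.array([np.cos(PSI),np.sin(PSI),0])
move_l(p+.03*ux+[0,0,.03],speed=.2); move_l(p+.03*ux+[0,0,.13],speed=.3)
move_to([.60,.085,.26],q_down(PSI)); hold(.4)
for n in ("wrist","side"):
    r=get_image(n);np.savez(n+"3.npz",**r);f=r["frame"]
    cv2.imwrite(f"pics/{n}3.png",f if n=="wrist" else cv2.resize(f[150:350,200:400],None,fx=3,fy=3))
s=state();print(s["time"],s["ee_pos"],s["ft_force"].round(2))
```

```text
[ 0.67 -0.66  0.26] 0.08777182230595042
11.0083 [0.60026269 0.0848787  0.25953869] [0.58 0.28 0.41]
```

View pics/wrist3.png

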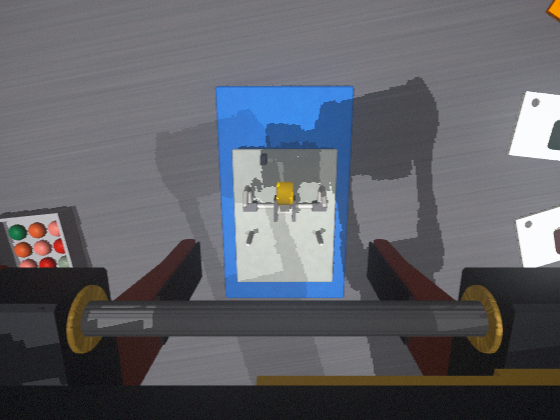

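View pics/side3.png

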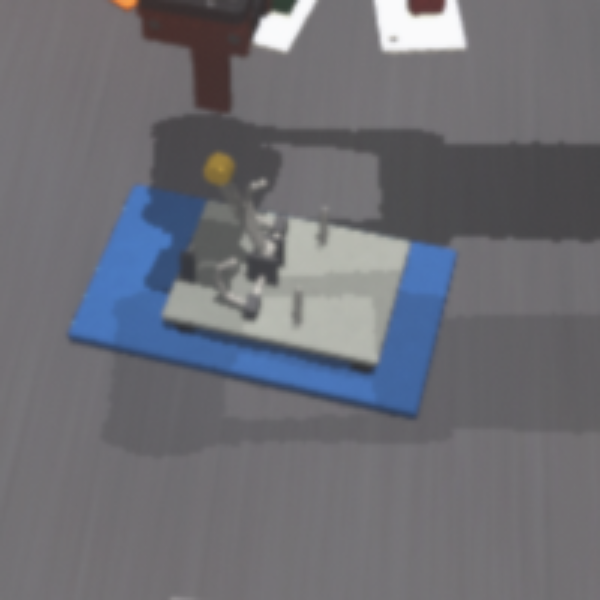

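The lever is up, with the handle at (285,193) in the wrist view. The rings have swung away and the posts stand free at (252,236) and (320,237). Next I'll measure the handle height and post tips.

Run:
```python
from h import *
r=dict(np.load("wrist3.npz"));P=cloud(r);f=r["frame"];yy,xx=np.mgrid[0:420,0:560]
hsv=cv2.cvtColor(f,cv2.COLOR_BGR2HSV).astype(int);H,S,V=hsv[...,0],hsv[...,1],hsv[...,2]
m=(H>18)&(H<35)&(S>150)&(abs(xx-285)<20)&(abs(yy-193)<20);Q=P[m];Q=Q[np.isfinite(Q[:,0])];print("handle",len(Q),Q.max(0),np.median(Q,0),"exp",handle(1.15))
m=(S<50)&(abs(P[...,2]-.033)<.004)&(xx>200)&(xx<370);Q=P[m];rc=cv2.minAreaRect(Q[:,:2].astype(np.float32));print("plate",rc,np.median(Q[:,2]))
m=(H>100)&(H<125)&(S>130)&(xx>180)&(xx<380)&(yy<300);Q=P[m];Q=Q[Q[:,2]<.02];print("blue",cv2.minAreaRect(Q[:,:2].astype(np.float32)))
for y in(.04,-.04):
    print(proj(r,S2W(0,y,.04)),proj(r,S2W(0,y,.0)))
cr=f[215:260,235:340];cv2.imwrite("pics/posts.png",cv2.resize(cr,None,fx=7,fy=7,interpolation=cv2.INTER_CUBIC))
for sl in ((228,247,242,262),(228,247,312,330)):
    a,b,c,d=sl; Z=P[a:b,c:d]; k=Z[...,2]>.06; print("post hi pts",k.sum(), Z[k].mean(0) if k.any() else None, Z[k].max(0) if k.any() else None)
rs=dict(np.load("side3.npz"))
```

```text
handle 349 [0.62405585 0.09397527 0.14973755] [0.61569388 0.08064516 0.14646202] exp [0.61584842 0.08017029 0.13814875]
plate ((0.562050461769104, 0.08943109214305878), (0.11931952834129333, 0.16416756808757782), 80.45404052734375) 0.0330873255330823
blue ((0.5795109868049622, 0.08786633610725403), (0.16133645176887512, 0.2684186100959778), 80.32365417480469)
[247.80430976 244.20182524] [251.30063426 232.70544189]
[321.47999157 244.16634128] [317.78655633 232.67608336]
post hi pts 35 [0.55266433 0.13082923 0.06730241] [0.55449584 0.13354568 0.07440308]
post hi pts 36 [0.53952542 0.05278832 0.06748445] [0.54130341 0.05559702 0.07388215]
```

View pics/posts.png

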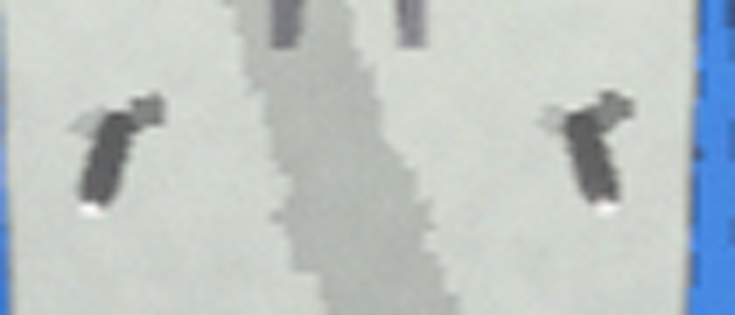

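The handle top is at 0.149 m (0.148 expected), so the lever is fully up. The post tips are at (248.1,244.6) and (321.4,244.6), within 0.5 px of prediction. Now the plaque grasp.

Run:
```python
from bench import *
from h import *
q=q_down(np.radians(-15.68)); g=np.array([.6013,-.2535,.0155])
move_l([.60,.085,.28],speed=.3)
move_to(g+[0,0,.08],q)
move_l(g,speed=.12)
print(state()["ee_pos"],state()["ft_force"].round(2))
close(); s=state();print(s["finger_gap"],s["ee_pos"],s["ft_force"].round(2))
move_l(s["ee_pos"]+[0,0,.12],speed=.15)
hold(.2);s=state();print(s["finger_gap"],s["ee_pos"],s["ft_force"].round(2),s["time"])
r=get_image("wrist");np.savez("w4.npz",**r);cv2.imwrite("pics/w4.png",r["frame"])
```

```text
[ 0.60156685 -0.2533667   0.01567027] [ 0.28 -0.54  0.53]
0.02788692102523888 [ 0.6012834  -0.25347818  0.01548172] [ 0.34  0.06 -0.5 ]
0.027825403090245594 [ 0.60077243 -0.25323437  0.13394291] [ 0.33  0.63 -2.5 ] 15.6083
```

View pics/w4.png

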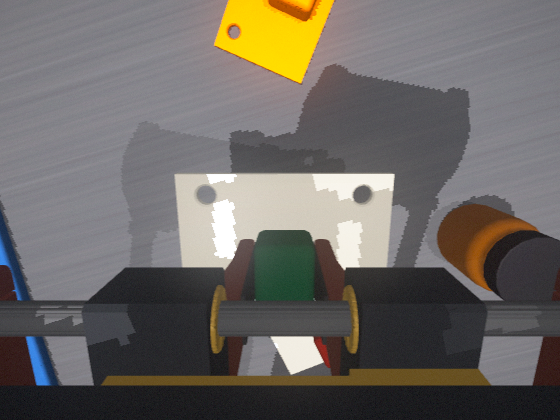

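The plaque is held level with both holes visible at (206,194) and (362,194). Next I'll measure the hole position in the tool frame.

Run:
```python
from h import *
r=dict(np.load("w4.npz"));P=cloud(r);f=r["frame"];g=cv2.cvtColor(f,cv2.COLOR_BGR2GRAY)
tcp=np.array([.60077,-.25323,.13394]);yaw=np.radians(-15.68)
zt=np.nanmedian(P[200:225,250:300,2]);print("plate depth z",zt, "front",np.nanmedian(P[178:184,230:340,2]))
hs=[]
for u0,v0 in((206,194),(362,194)):
    w=g[v0-18:v0+19,u0-18:u0+19].astype(np.uint8)
    t,b=cv2.threshold(w,0,255,cv2.THRESH_BINARY_INV+cv2.THRESH_OTSU)
    n,l,s,c=cv2.connectedComponentsWithStats(b);k=l[18,18]; 
    u,v=c[k]+[u0-18,v0-18];print("thr",t,"area",s[k],u,v)
    p=ray_z(r,u,v,.1235);hs.append(p)
d=hs[0]-hs[1];mid=(hs[0]+hs[1])/2
print("sep",np.linalg.norm(d),"yaw",np.degrees(np.arctan2(-d[0],d[1])))
c,s=np.cos(yaw),np.sin(yaw);e=mid-tcp;print("mid in tool (seat-like axes)",e[0]*c+e[1]*s,-e[0]*s+e[1]*c)
cv2.imwrite("pics/holes.png",cv2.resize(f[165:225,170:400],None,fx=3.4,fy=3.4,interpolation=cv2.INTER_CUBIC))
# post tips seat from pixels
r=dict(np.load("wrist3.npz"))
a=ray_z(r,248.1,244.6,.0735);b=ray_z(r,321.4,244.6,.0735);print(a,b,np.linalg.norm(a-b),"yaw",np.degrees(np.arctan2(-(a-b)[0],(a-b)[1])),(a+b)/2)
```

```text
plate depth z 0.12246722453002797 front 0.12240027732700764
thr 179.0 area [  7   8  22  21 340] 205.3470588235294 194.0
thr 166.0 area [  9   9  20  20 298] 362.31879194630875 194.4496644295302
sep 0.07920710318584587 yaw -15.837589855139235
mid in tool (seat-like axes) 0.03512300496027552 -0.0009465100463018801
[0.55112976 0.13149392 0.0735    ] [0.53772334 0.05289249 0.0735    ] 0.07973654378413364 yaw -9.679343805041196 [0.54442655 0.0921932  0.0735    ]
```

View pics/holes.png

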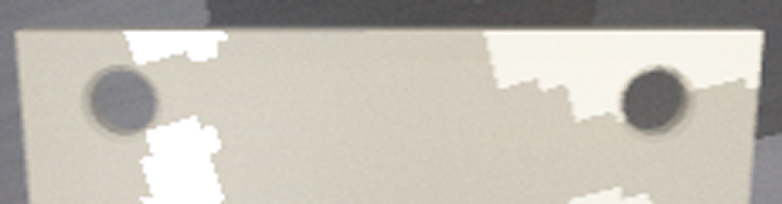

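Run:
```python
from bench import *
from h import *
ps=np.radians(-9.65);c,s=np.cos(ps),np.sin(ps)
e=np.array([.0351,-.00085]);t=np.array([.5444,.0922])-np.array([c*e[0]-s*e[1],s*e[0]+c*e[1]])
q=q_down(np.radians(-9.6))
move_l(state()["ee_pos"]+[0,0,.06],speed=.2)
move_to([t[0],t[1],.19],q)
move_l([t[0],t[1],.106],speed=.12);hold(.3)
s=state();print(t,s["ee_pos"],s["ft_force"].round(2),s["time"],s["finger_gap"])
r=get_image("wrist");np.savez("w5.npz",**r);f=r["frame"];cv2.imwrite("pics/w5.png",f)
cv2.imwrite("pics/w5c.png",cv2.resize(f[165:225,170:400],None,fx=3.4,fy=3.4,interpolation=cv2.INTER_CUBIC))
r=get_image("side");cv2.imwrite("pics/s5.png",cv2.resize(r["frame"][150:350,200:400],None,fx=3,fy=3))
```

```text
[0.50993915 0.09892175] [0.51027372 0.09898312 0.10669584] [ 0.05 -1.09 -1.21] 18.6167 0.02802154989176015
```

View pics/w5.png

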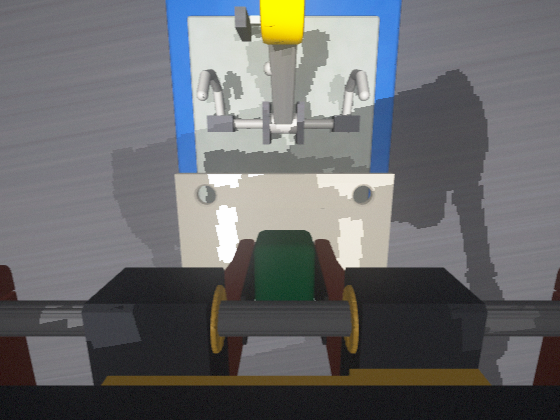

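View pics/w5c.png

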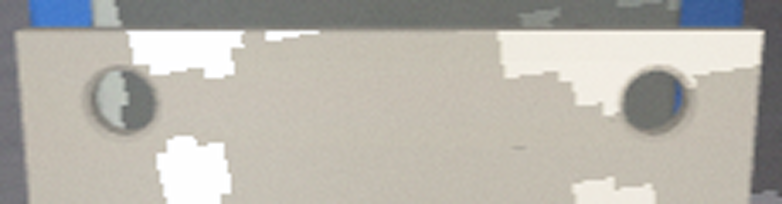

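View pics/s5.png

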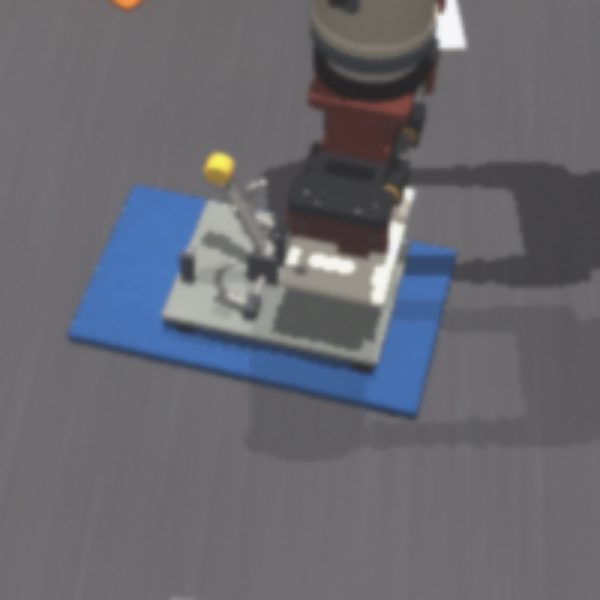

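Run:
```python
from bench import *
from h import *
t=np.array([.5097,.0989])
b=state()["ft_force"];print(b.round(2))
for z in (.095,.089,.085,.081,.077,.072,.066,.060,.055):
    move_l([t[0],t[1],z],speed=.05)
    s=state();d=s["ft_force"]-b;print(z,s["ee_pos"].round(4),d.round(2),s["finger_gap"].round(4))
    if np.linalg.norm(d)>7: print("stop");break
r=get_image("wrist");cv2.imwrite("pics/w6.png",r["frame"]);np.savez("w6.npz",**r)
r=get_image("side");cv2.imwrite("pics/s6.png",cv2.resize(r["frame"][150:350,200:400],None,fx=3,fy=3))
print(state()["time"])
```

```text
[ 0.22  1.04 -1.78]Traceback (most recent call last):
  File "<stdin>", line 7, in <module>
AttributeError: 'float' object has no attribute 'round'
```

Run:
```python
from bench import *
from h import *
t=np.array([.5097,.0989])
b=state()["ft_force"];print(b.round(2))
for z in (.089,.085,.081,.077,.072,.066,.060,.055):
    move_l([t[0],t[1],z],speed=.05)
    s=state();d=s["ft_force"]-b;print(z,s["ee_pos"].round(4),d.round(2),round(float(s["finger_gap"]),4))
    if np.linalg.norm(d)>7: print("stop");break
r=get_image("wrist");cv2.imwrite("pics/w6.png",r["frame"]);np.savez("w6.npz",**r)
r=get_image("side");cv2.imwrite("pics/s6.png",cv2.resize(r["frame"][150:350,200:400],None,fx=3,fy=3))
print(state()["time"])
```

```text
[-0.08  0.1  -2.32]
0.089 [0.5094 0.0989 0.0885] [-0.55  0.25  0.54] 0.0281
0.085 [0.5095 0.0989 0.0847] [ 1.11 -0.45  0.71] 0.0278
0.081 [0.5095 0.0989 0.0806] [0.03 0.44 0.53] 0.0277
0.077 [0.5096 0.0989 0.0767] [ 0.59 -0.46  1.34] 0.0278
0.072 [0.5096 0.0989 0.0715] [ 0.91 -0.31 -1.17] 0.0282
0.066 [0.5096 0.0989 0.0655] [ 1.18  0.42 -0.18] 0.0283
0.06 [0.5096 0.0989 0.0595] [ 2.93  0.23 -1.19] 0.0279
0.055 [0.5096 0.0989 0.0546] [ 1.16  0.56 -0.2 ] 0.0277
21.2333
```

View pics/w6.png

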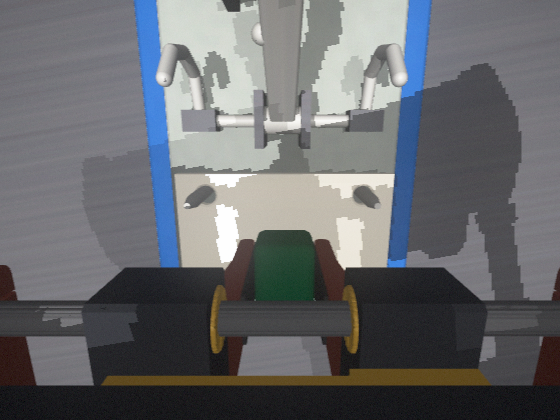

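View pics/s6.png

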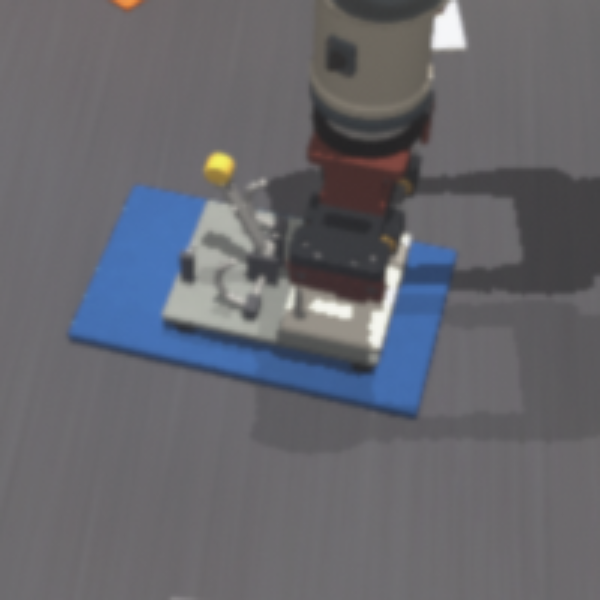

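Both posts come up through the holes, at (200,197) and (367,197). I'll lower the rest by feel.

Run:
```python
from bench import *
from h import *
t=np.array([.5096,.0989])
hold(.1);b=np.mean([ (hold(.02),state()["ft_force"])[1] for _ in range(5)],0);print(b.round(2))
for z in (.0535,.0525,.0515,.0507,.05,.0493,.0487,.0481,.0475):
    move_l([t[0],t[1],z],speed=.03); hold(.05)
    s=state();d=s["ft_force"]-b;print(z,s["ee_pos"].round(4),d.round(2))
    if d[2]>1.8: print("contact");break
gripper_open();hold(.2)
s=state();print(s["ee_pos"],s["ft_force"].round(2),s["finger_gap"])
p=s["ee_pos"];move_l(p+[0,0,.14],speed=.2)
ps=np.radians(-9.65)
move_to([.59,.085,.26],q_down(ps));hold(.2)
r=get_image("wrist");cv2.imwrite("pics/w7.png",r["frame"]);np.savez("w7.npz",**r)
r=get_image("side");cv2.imwrite("pics/s7.png",cv2.resize(r["frame"][150:350,200:400],None,fx=3,fy=3))
print(state()["time"])
```

```text
[ 0.55  0.42 -1.75]
0.0535 [0.5096 0.0989 0.0534] [0.38 0.1  0.09]
0.0525 [0.5096 0.0989 0.0525] [0.1  0.22 0.35]
0.0515 [0.5096 0.0989 0.0514] [ 0.52 -0.45 -0.47]
0.0507 [0.5096 0.0989 0.0507] [ 0.63 -0.45  0.62]
0.05 [0.5096 0.0989 0.0499] [-0.05  0.5   0.39]
0.0493 [0.5097 0.0989 0.0495] [ 0.45 -0.87  1.24]
0.0487 [0.5097 0.0989 0.0492] [-1.93 -0.41  5.45]
contact
[0.50960125 0.09888204 0.04867655] [0.22 0.33 0.38] 0.08728649440739478
26.4083
```

View pics/w7.png

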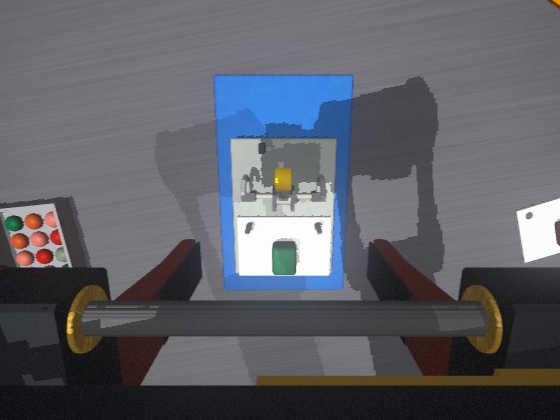

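View pics/s7.png

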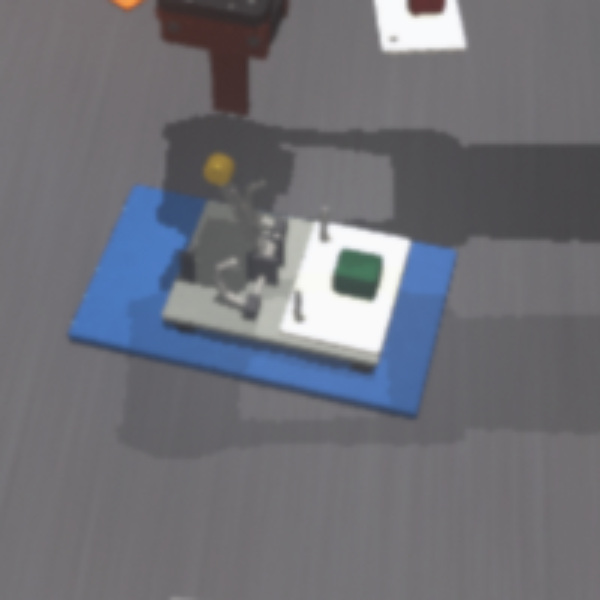

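The plaque lies on the plate with both posts through its holes, stone at (284,257) on the side away from the lever. Next I'll check it is flat, then push the lever with closed fingers and a tilting tool.

```bash
cat >> h.py <<'E'
SEAT=np.array([.5442,.0930,.034]); PSI=np.radians(-9.65)
def press(th,tilt,clear=0.,sink=0.):
    h=handle(th,sink); q=q_down(PSI,tilt)
    zt=np.array([np.sin(tilt)*np.cos(PSI),np.sin(tilt)*np.sin(PSI),-np.cos(tilt)])
    return h-zt*(.018+clear),q
E
python3 - <<'E'
from bench import *
from h import *
r=dict(np.load("w7.npz"));P=cloud(r)
for b in ((222,228,262,272),(222,228,296,306),(262,270,244,254),(262,270,312,322),(200,210,255,265)):
    print("z",np.nanmedian(P[b[0]:b[1],b[2]:b[3],2]).round(4))
for th in (1.15,.8,.4,.1,0): 
    p,q=press(th,.6*th); print(th,p.round(3),inverse_kinematics(p,q))
close()
p,q=press(1.15,.69,.03); move_to(p,q)
p,q=press(1.15,.69,.004); move_l(p,speed=.1)
s=state();print(s["ee_pos"],p,s["ft_force"].round(2),s["finger_gap"],s["time"])
r=get_image("side");cv2.imwrite("pics/s8.png",cv2.resize(r["frame"][100:350,180:400],None,fx=2.4,fy=2.4))
r=get_image("wrist");cv2.imwrite("pics/w8.png",r["frame"])
E
```

```text
z 0.0381
z 0.0383
z 0.0382
z 0.038
z 0.033
1.15 [0.604 0.083 0.152] [ 0.2137142  -0.42957423  1.97135333 -0.29256365  0.96672451  2.04080956]
0.8 [0.632 0.078 0.137] [ 0.14588089 -0.19901709  1.74523851 -0.15774124  1.14040217  1.91779506]
0.4 [0.656 0.074 0.109] [ 0.09242624  0.0591757   1.49759192 -0.06282775  1.35306752  1.83808001]
0.1 [0.666 0.072 0.083] [ 0.06443005  0.24520464  1.32214111 -0.01385838  1.51586773  1.80400746]
0 [0.667 0.072 0.074] [ 5.68603423e-02  3.05320713e-01  1.26605482e+00 -4.44089210e-16
  1.57021712e+00  1.79608094e+00]
[0.60168992 0.08289492 0.15502632] [0.60114275 0.08331773 0.15511617] [-0.84 -0.19  0.45] 0.0006116416798354252 28.975
```

View pics/s8.png

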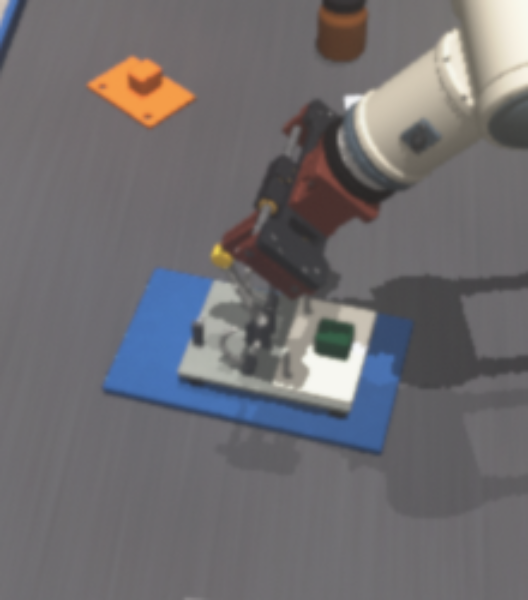

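View pics/w8.png

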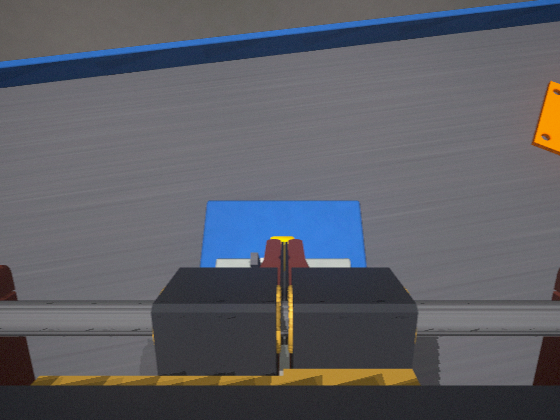

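The fingertips are centred behind the yellow roll at (283,239). Pressing along the arc now.

Run:
```python
from bench import *
from h import *
b=state()["ft_force"]
for th in (1.1,.95,.8,.65,.5,.35,.24,.16):
    p,q=press(th,.6*th); move_l(p,speed=.08,orientation=q)
    s=state();d=s["ft_force"]-b
    t=np.array([np.sin(th)*np.cos(PSI),np.sin(th)*np.sin(PSI),-np.cos(th)])
    print(th,(s["ee_pos"]-p).round(4),d.round(2),"tang",round(-d@t,2))
    if np.linalg.norm(d)>15: break
print(s["time"])
r=get_image("side");cv2.imwrite("pics/s9.png",cv2.resize(r["frame"][100:350,180:400],None,fx=2.4,fy=2.4))
r=get_image("wrist");cv2.imwrite("pics/w9.png",r["frame"])
```

```text
1.1 [0.0008 0.0001 0.0017] [-0.84 -2.22  4.54] tang 2.46
0.95 [ 0.0006 -0.0001  0.0009] [-0.45 -0.94  2.59] tang 1.74
0.8 [-0. -0.  0.] [ 0.35 -1.2   2.81] tang 1.57
0.65 [-0.0002  0.0001 -0.0002] [ 0.68 -1.13  2.89] tang 1.79
0.5 [-0.0002  0.0001 -0.0001] [ 1.56 -1.43  2.45] tang 1.3
0.35 [-0.0002 -0.0001 -0.0001] [ 0.94 -1.7   3.02] tang 2.42
0.24 [-0.0003 -0.     -0.0002] [ 0.18 -1.33  1.71] tang 1.56
0.16 [-0.0003  0.0001 -0.0003] [-0.64 -1.82  2.86] tang 2.87
31.4833
```

View pics/s9.png

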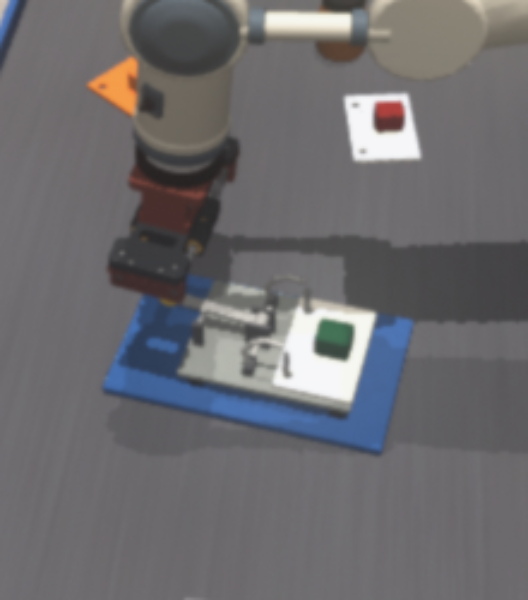

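View pics/w9.png

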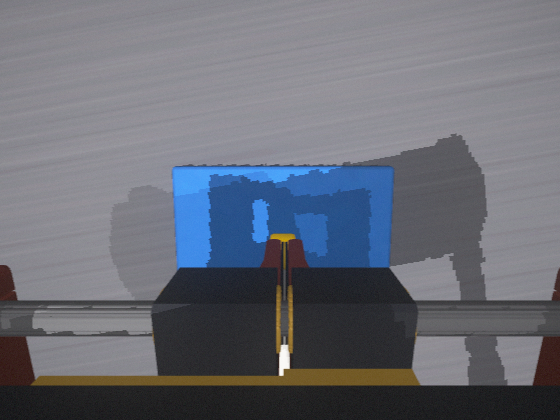

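Run:
```python
from bench import *
from h import *
import json
hold(.1)
p,q=press(0,0); p0=state()["ee_pos"]
xy=p[:2]; b=np.array([-.84,-.19,.45]); 
move_l([xy[0],xy[1],p0[2]-.001],speed=.05,orientation=q)
z=p0[2]-.001; Fp=0;mx=0
while z>.0655:
    z-=.001
    move_l([xy[0],xy[1],z],speed=.03)
    F=[]
    for _ in range(3):
        hold(.02);F.append(state()["ft_force"][2]-b[2])
    s=state();F=np.mean(F);mx=max(mx,F)
    print(round(z,4),s["ee_pos"].round(4),"Fz",round(F,2),(s["ft_force"]-b)[:2].round(1))
    if F>13.5: print("force stop");break
    if mx>6 and F<mx-2: print("drop");break
print(s["time"])
```

```text
0.0866 [0.6675 0.072  0.0879] Fz 1.9 [-0.2 -1.5]
0.0856 [0.6678 0.072  0.0861] Fz 2.09 [ 1.6 -0.5]
0.0846 [0.6679 0.0719 0.0849] Fz 2.84 [ 3.2 -0.7]
0.0836 [0.6677 0.072  0.0839] Fz 4.48 [ 3.6 -0.8]
0.0826 [0.6677 0.0721 0.0829] Fz 4.13 [ 4.4 -1.4]
0.0816 [0.6677 0.0721 0.0819] Fz 4.84 [ 4.2 -1.4]
0.0806 [0.6678 0.072  0.0811] Fz 5.54 [ 4.7 -0.5]
0.0796 [0.6678 0.072  0.0802] Fz 5.74 [ 4.5 -1.1]
0.0786 [0.6679 0.072  0.0794] Fz 5.9 [ 4.  -0.9]
0.0776 [0.668  0.0719 0.0786] Fz 6.79 [ 4.2 -1.6]
0.0766 [0.6681 0.0719 0.0778] Fz 6.31 [ 4.6 -2. ]
0.0756 [0.6683 0.0718 0.0768] Fz 6.63 [ 4.4 -1.9]
0.0746 [0.6676 0.072  0.0748] Fz 4.81 [ 4. -1.]
0.0736 [0.6676 0.0721 0.0739] Fz 4.66 [ 4.2 -0.9]
drop
36.1333
```

Run:
```python
from bench import *
from h import *
p,q=press(0,0)
xy=p[:2]; b=np.array([-.84,-.19,.45]); 
z=.0736;mx=0
while z>.064:
    z-=.0008
    move_l([xy[0],xy[1],z],speed=.03)
    F=[]
    for _ in range(3):
        hold(.02);F.append(state()["ft_force"][2]-b[2])
    s=state();F=np.mean(F);mx=max(mx,F)
    print(round(z,4),s["ee_pos"].round(4),"Fz",round(F,2),(s["ft_force"]-b)[:2].round(1))
    if F>12.5: print("force stop");break
    if mx>7 and F<mx-1.5: print("drop");break
r=get_image("side");cv2.imwrite("pics/s10.png",cv2.resize(r["frame"][100:350,180:400],None,fx=2.4,fy=2.4))
print(state()["time"])
```

```text
0.0728 [0.6676 0.072  0.0733] Fz 5.24 [ 3.3 -1.2]
0.072 [0.6676 0.072  0.0726] Fz 6.35 [ 4.1 -0.4]
0.0712 [0.6677 0.072  0.072 ] Fz 6.75 [ 3.6 -1.6]
0.0704 [0.6677 0.072  0.0714] Fz 7.5 [ 3.7 -1. ]
0.0696 [0.6677 0.0721 0.0707] Fz 7.93 [ 3. -0.]
0.0688 [0.6677 0.072  0.0701] Fz 8.4 [ 2.6 -1.7]
0.068 [0.6677 0.0721 0.0695] Fz 8.6 [ 2.4 -1.1]
0.0672 [0.6678 0.072  0.0688] Fz 9.62 [ 1.6 -0.4]
0.0664 [0.6678 0.0721 0.0682] Fz 10.4 [ 2.  -1.2]
0.0656 [0.6678 0.072  0.0675] Fz 10.46 [ 1.5 -1.3]
0.0648 [0.6678 0.0721 0.067 ] Fz 11.42 [ 1.6 -1.5]
0.064 [0.6678 0.072  0.0663] Fz 12.06 [ 1.2 -2. ]
0.0632 [0.6679 0.0721 0.0657] Fz 12.58 [ 0.7 -1.7]
force stop
40.0833
```

View pics/s10.png

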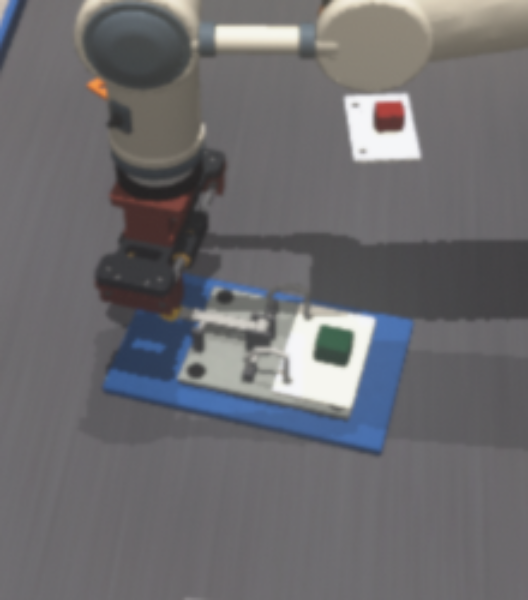

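The force fell from 6.8 to 4.7 N at z≈0.075, which looks like the click. After that I got a plain 1 mm/N mount response, so I'll stop pressing, release slowly and look.

Run:
```python
from bench import *
from h import *
p,q=press(0,0); xy=p[:2];b=np.array([-.84,-.19,.45])
for z in (.068,.071,.074,.077,.080,.084):
    move_l([xy[0],xy[1],z],speed=.05); s=state();print(z,s["ee_pos"].round(4),(s["ft_force"]-b).round(2))
move_l([xy[0],xy[1],.2],speed=.2)
move_to([.60,.085,.25],q_down(PSI)); hold(.4)
for n in ("wrist","side"):
    r=get_image(n);np.savez(n+"11.npz",**r);f=r["frame"]
    cv2.imwrite(f"pics/{n}11.png",f if n=="wrist" else cv2.resize(f[150:350,200:400],None,fx=3,fy=3))
print(state()["time"],state()["ft_force"])
P=cloud(dict(np.load("wrist11.npz")));f=np.load("wrist11.npz")["frame"]
H,S,V=[cv2.cvtColor(f,cv2.COLOR_BGR2HSV)[...,i].astype(int) for i in range(3)];yy,xx=np.mgrid[0:420,0:560]
m=(H>18)&(H<35)&(S>150)&(abs(xx-285)<25)&(yy<230);Q=P[m];Q=Q[np.isfinite(Q[:,0])];print("handle",len(Q),Q.max(0),np.median(Q,0))
m=(S<50)&(abs(P[...,2]-.033)<.006)&(xx>230)&(xx<340)&(yy<200);print("plate z",np.median(P[m][:,2]))
```

```text
0.068 [0.6677 0.072  0.0698] [ 1.92 -1.72  7.41]
0.071 [0.6677 0.0721 0.0721] [ 4.7  -0.91  6.56]
0.074 [0.6674 0.0721 0.0743] [ 3.39 -0.32  4.29]
0.077 [0.6665 0.0724 0.076 ] [0.87 0.11 2.3 ]
0.08 [0.667  0.0721 0.0794] [ 0.2   1.1  -0.85]
0.084 [0.6676 0.0721 0.0844] [ 0.68  0.23 -0.04]
43.25 [-0.34624999  0.03384691 -0.62288718]
handle 259 [0.67780265 0.07895788 0.06801303] [0.66826183 0.07153147 0.06544016]
plate z 0.0330256125520145
```

View pics/wrist11.png

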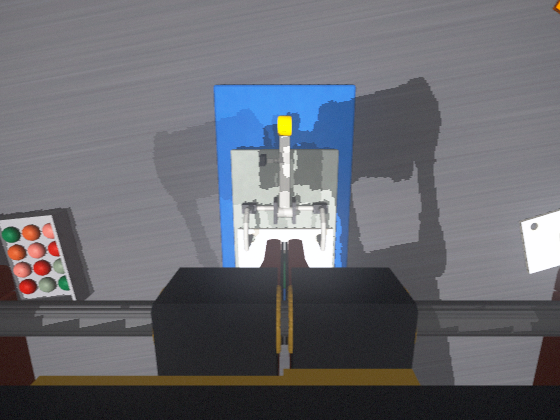

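View pics/side11.png

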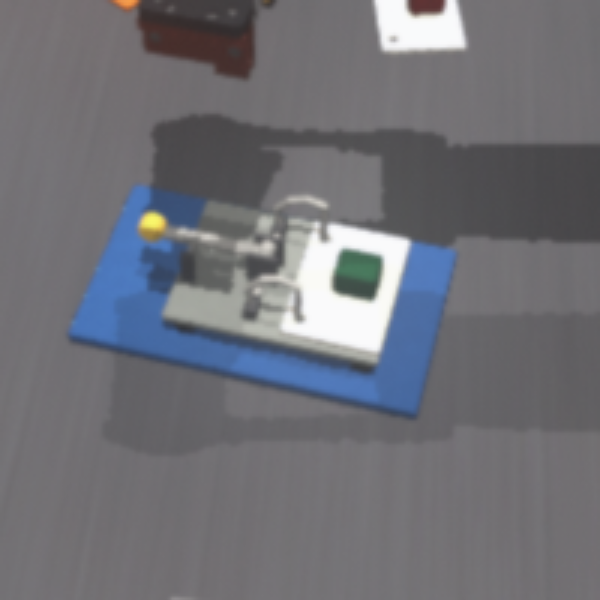

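The lever stays shut on its own with the handle at (284,125), and the rings are over the posts. I'll do one last check from the top view, then hand in.

Run:
```python
from bench import *
from h import *
move_to([.42,-.02,.33],q_down(PSI)); hold(.5)
r=get_image("top");cv2.imwrite("pics/top12.png",cv2.resize(r["frame"][60:300,40:480],None,fx=1.8,fy=1.8))
o=dict(np.load("top0.npz"))["frame"]
d=cv2.absdiff(o,r["frame"]).max(2)
for n,(a,b,c,e) in {"red":(240,290,355,415),"tray":(200,265,65,125),"jar":(220,260,430,480),"orange":(110,175,365,425)}.items(): print(n,(d[a:b,c:e]>60).sum())
P=cloud(r);H,S,V=[cv2.cvtColor(r["frame"],cv2.COLOR_BGR2HSV)[...,i].astype(int) for i in range(3)]
m=(H>20)&(H<35)&(S>130)&(P[...,2]>.04)&(P[...,0]>.55)&(P[...,1]>0);print("handle",np.median(P[m],0))
print(state()["time"])
```

```text
red 184
tray 0
jar 0
orange 0
handle [0.66573289 0.07255833 0.06659234]
44.6917
```

View pics/top12.png

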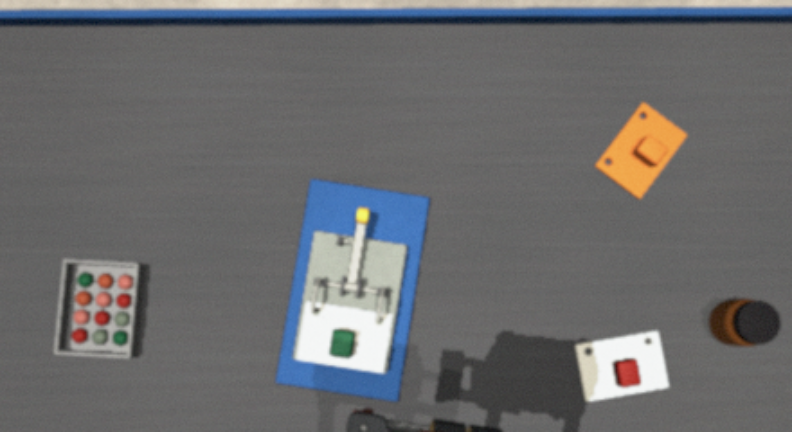

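The plaque is filed, with its stone at (342,343), and the lever is shut with the handle at (363,215). The tray, jar and orange plaque show no change. The red plaque's stone is at the same pixel as before, and its image difference fits the arm's shadow on its left edge.

```bash
python3 -c "
from bench import *
job_done(); print(state()['time'])"
```

```text
the job is handed in; nothing more can be done
the job is handed in; nothing more can be done
```

I handed the job in at about 45 s, with the plaque filed and the lever clicked shut. I pressed the lever harder than it needed.

- **Lever up:** I pinched the yellow handle, lifted it past the catch and let its spring carry it up. The handle top then measured 0.149 m, against 0.148 m expected, and the rings were open.
- **Plaque placed:** I lowered the green plaque over both posts by feel. The last step met about 5 N before I let go. Its corners all measured 38 to 38.3 mm (39 expected; this camera reads about 1 mm low), so it lies flat, with the stone away from the lever.
- **Lever shut:** The click came at about 6.7 N vertical. It stays down by itself, and both rings are closed over the posts.
- **Last check:** The tray, jar and orange plaque showed no change. The red plaque's picture differed at its left edge, which I put down to the arm's shadow because its stone had not moved.

**Pressed too hard:** I didn't recognise the click straight away and kept pressing to about 12.6 N. I estimate that sank the mounts 8 to 9 mm of their 13.5 mm, but I didn't measure it directly. The plate had come back to its unloaded height afterwards.

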